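Bayonet enabling plug held in a bench interlock

ROBOT

A 6-joint arm with a two-finger parallel gripper is mounted at the origin on a cart in front of the work surface, level with it; the furniture and walls round the work are solid. World frame = base frame: x ahead of the robot, y to its left, z up, the work surface at z = 0. Lengths are in m, angles in rad, forces in N, time in s.
With the tool pointing down it reaches from about 0.275 to 0.85 m from the base axis. Payload 5.2 kg.
Tool frame: the origin (TCP) lies on the centre line of the jaws, within the pads' length; the fingertips stand tip_reach ahead of it and the grasp point (between the pads) lies 11 mm behind it (tip_reach is the distance from the TCP to the fingertips, in m); z points along the fingers, y is the line along which they close (so a half turn about z gives the same grasp; the last joint's range is limited). The gripper opens to 85 mm and grips with 20 to 120 N. Pads are 22 mm wide; open, the fingers measure 114 mm over their backs; the gripper's body (76 mm by 85 mm) begins 54 mm behind the grasp point. The pads swing forward as they close: fully open they stand 13 mm farther back than shut.
Start: joints at [-1.54, 0.259, 1.535, -0, 1.348, -0.203], TCP at [0.127, -0.535, 0.239] pointing down, gripper open.
Joint ranges: [-3.14, 3.14], [-0.91, 2.08], [0.19, 2.58], [-1.22, 4.36], [0.22, 2.71], [-3.12, 3.12]. Speed limits (rad/s): [2.57, 2.57, 3.14, 3.14, 3.14, 3.14].

INTERFACE

Orientations are given as a unit quaternion [x, y, z, w].
In Python, from cell import * gives the robot as it stands.
- The arm moves only by the tool send_rows, never from a script. Its argument "plan" is a list that holds one entry, the list of rows, each a list of 7 numbers: the gripper's target within -1 to 1 (fully open at 1, half-way at 0, shut at -1), then the shift along the world's x, y, z as a fraction of full scale, then the turn, a rotation vector about the world's x, y, z as a fraction of full scale. In form: [[[fingers, tx, ty, tz, rx, ry, rz], ...]]. A call has 1 to 5 rows; each row shifts and turns the commanded pose from where the row before left it; what a row does not reach is not made up. Full scale, the value 1, is 0.02 m for a shift and 5 degrees for a turn. A row lasts 1/10 s, in which the tool goes at most 50 mm and 8.59 degrees, less where a joint would pass 70% of its speed; a pose out of reach is approached as far as the arm can. A call with a number of a shift or a turn outside -1 to 1 is refused whole. A call with a gripper value outside its range is refused whole. The fingers move at their own pace and stop on an object; "squeeze" is the grip in N (left out, the last holds). Time passes only in rows, so rows that do not move let the fingers close. It gives the time, the measured TCP pose, the force, the opening and the grip force at its end, in the units of the state.
- read_state(): the state, without advancing time (a new reading comes with each control period).
- grab_frame(name): name is "scene" or "top" or "wrist"; returns a dict with "image" (480x640x3 uint8, red, green, blue), "depth" (480x640 float32, m along the optical axis (not along the pixel's ray), 0 where there is no reading), "K" (3x3 intrinsics, pixels), "R" (3x3) and "t" (3): a world point X has camera coordinates R X + t. Camera axes: x right, y down, z forward; pixel columns grow to the right and rows downward; lengths in m; the calibration is good to about 2 mm. A picture is of the moment at which its call begins.
- finish_job(): hands the job in; it is judged then, once.
Trained networks look in the newest picture that a camera, given by its name, has taken for a name from the list of things; names that differ only in an ending like _2 or _b are one class to them, and where a whole thing is asked for, a point or a joint stands for the part that bears it (a point fixed in the world has none). Each returns a list of dicts, best first, with "confidence" (0 to 1); they miss things now and then, are a little off and sometimes report something else, mostly with a low value. They report only what shows in the picture. A call takes as long as a camera call.
- masks_of(camera, thing): "pixels" (480x640 bool, what is visible of it) and "uv" ([column, row] in pixels, amid what is visible of it).
The state is a dict: "time_s": time; "qpos": joint angles; "qd": joint speeds; "joint_torque": joint torques, N m; "tool_pos": TCP position; "eef_rot": TCP orientation; "contact_force": force on the tool from outside, world axes, zero at the start; "moment": the same for the moment, N m; "grip_width": opening from 0.0 (shut) to 1.0 (fully open); "gripper_force": force on a finger pad.
Only numpy, scipy, OpenCV 4.12 (cv2) and the standard library are available. Lean on these libraries where they do the work, as an engineer would, in place of code of your own. Each camera call takes 0.05 s, during which the arm holds its last target. There are 200 camera calls.

TASK

Enable the bench interlock: take the plug with the flat wing grip out of the parking block, line its two side pins up with the two slots of the round socket on the grey interlock box, push it in against the spring until its flange is flush on the socket, and twist it a quarter turn clockwise (seen from above) as far as it goes. Springs push it back out and back round, so the program finishes while the gripper is still holding the plug there, pressed flush and fully turned. Leave the round-knob plug in its hole and do not disturb the other things on the bench.

Things in the scene. Friction and masses are not known exactly. Their poses are not given: they have to be found in the camera images.
- wing_plug: loose 90 g bayonet plug, upright, stem in a hole of the parking block. Origin: centre of the underside of its round metal flange (54 mm diameter, 5 mm thick); z up. Under the flange a steel stem, 25 mm diameter, 22 mm long, the last 5.5 mm tapering to 16 mm. Looks the same after a half turn about z
- wing_middle (a point): middle of the plug's flat black wing grip, 21 mm above the plug's origin, axes as the plug. The wing is 40 mm long along x, 14 mm thick along y; it stands on the flange (5 mm) and its top is 37 mm above the plug's origin
- pin_line (a point): middle of the plug's two steel pins, on its axis, 13 mm below its origin, axes as the plug. The pins are 6 mm in diameter and stick out of the stem along +x and -x (in line with the wing) to 20 mm from the axis
- round_plug: similar loose plug, with no pins and with a round knob (34 mm diameter, top 26 mm above the flange's underside) instead of the wing; in the other hole of the parking block; is to stay there. Origin: centre of the underside of its flange
- parking_block: fixed grey block, 170 mm (x) by 76 mm (y), on 10 mm feet, top 36 mm above the bench; origin at the centre of its underside, on the bench. Two round upright holes, 45 mm diameter, 24 mm deep, at x = -45 and +45 mm; the plugs sit in them loosely, flange on the top face (either plug in either hole, at any angle)
- interlock: fixed grey box, 120 mm (x) by 100 mm (y), on 10 mm feet, its top 34 mm above the bench, with a round metal socket (64 mm diameter) standing on its middle, its face 60 mm above the bench; origin at the centre of the underside, on the bench, z up. Only its heading and place vary
- socket_mouth (a point): centre of the socket's flat top face, 60 mm above the bench; axes as the box. Plug is flush when its flange lies on this face. Bore 28 mm diameter; two slots 10 mm wide let the pins in, along +x and -x of this frame out to 22 mm from the axis. The top wall is 6 mm thick; under it the pins can turn clockwise (from above) once the plug is within 4 mm of flush
- spring_button (a joint): how far the brass spring button in the bore is pressed down: 0 at rest (top 8 mm below the socket's face), about 0.014 m with the plug flush. It pushes the plug up, with 3 N at first touch and about 8 N at flush
- contact_ring (a joint): turn of the sprung ring in the socket that the pins drive: 0 at rest, 1.45 rad at its stop, growing clockwise seen from above. A pin starting mid-slot meets it after about 0.11 rad, so the stop comes after a quarter turn (1.56 rad) of the plug. It springs back with about 0.03 N m at 0 and 0.1 N m at the stop
- driver_board: bystander: loose circuit board with a heat sink, 75 x 90 x 52 mm, at the far side; origin at the centre of its underside
- motor: bystander: loose small grey motor, 28 x 51 x 28 mm, left of the parking block; origin at the centre of its underside
- solder_spool: bystander: loose spool, 56 mm diameter, 45 mm high; origin at the centre of its underside
- flux_bottle: bystander: loose small bottle with a black cap, 36 mm diameter, 76 mm high; origin at the centre of its underside

How it is judged:
By the outcome, as a careful person would: the job done as asked, in the order asked, and still so for the second after the job is handed in, while the arm keeps its last pose, push and grip.
It also fails if it takes over 42 s, if anything falls off the work surface, if the arm or the gripper's body presses on something with over 40 N, if the wrist force passes 120 N, or if a joint passes its speed limit or range.

## Working session

There is one attempt and no reset: what is moved stays moved. The work goes in short steps, Python scripts to look and compute and a tool call to move; the robot and the scene stay as the last step left them, time stands still between calls to the robot, and variables do not carry over. Pictures are saved under pics/ and viewed, at most 10 in all, crops included, and the job is handed in when it is done.

Besides the shell and the picture viewer there is one more tool, called after "Call:" as name([rows], argument=value, ...), one row to a line, values as JSON. send_rows: Moves the arm, as the interface text tells. Shift numbers are shares of 0.02 m and turn numbers shares of 5 degrees, none past 1 either way. Its arguments: {"type":"object","properties":{"plan":{"type":"array"},"squeeze":{"type":"number"}},"required":["plan"]}

```bash
mkdir -p pics; ls; cat > h.py <<'E'
from cell import *
import numpy as np, cv2
def cloud(f,m=None):
    d=f["depth"];ok=d>0
    if m is not None: ok&=m
    v,u=np.nonzero(ok);z=d[v,u];K=f["K"]
    c=np.stack([(u-K[0,2])/K[0,0]*z,(v-K[1,2])/K[1,1]*z,z],1)
    return (c-f["t"])@f["R"]
E
python3 - <<'E'
from h import *
s=read_state();print({k:np.round(v,3) for k,v in s.items()})
f=grab_frame("top");cv2.imwrite("pics/top.png",f["image"][:,:,::-1])
print(f["R"],f["t"],f["K"])
for n in ["wing_plug","round_plug","parking_block","interlock","socket_mouth","driver_board","motor","solder_spool","flux_bottle"]:
    for m in masks_of("top",n)[:2]:
        p=cloud(f,m["pixels"]); print(n,round(m["confidence"],2),np.round(m["uv"]),len(p),np.round(np.median(p,0),3) if len(p) else '', np.round(np.percentile(p,[2,98],axis=0),3).tolist() if len(p) else '')
E
```

```text
pics
{'time_s': np.float64(0.0), 'qpos': array([-1.54 ,  0.259,  1.536,  0.   ,  1.348, -0.203]), 'qd': array([0.   , 0.001, 0.002, 0.001, 0.002, 0.001]), 'joint_torque': array([-1.0000e-03, -4.4604e+01, -2.9057e+01, -0.0000e+00,  1.2000e-02,
       -0.0000e+00]), 'tool_pos': array([ 0.127, -0.535,  0.238]), 'eef_rot': array([ 0.993,  0.117,  0.   , -0.001]), 'contact_force': array([-0.25 , -0.1  ,  0.023]), 'moment': array([-0.012,  0.006, -0.017]), 'gripper_force': np.float64(0.0), 'grip_width': np.float64(1.0)}
[[-0.02791074 -0.99951547  0.01377765]
 [-0.99297818  0.02613784 -0.11537394]
 [ 0.11495792 -0.01690108 -0.99322658]] [-0.06954308  0.55247843  1.16161886] [[545.52427428   0.         310.42660482]
 [  0.         545.52427428 230.12645522]
 [  0.           0.           1.        ]]
wing_plug 0.78 [273. 245.] 456 [ 0.524 -0.002  0.044] [[0.502, -0.025, 0.038], [0.548, 0.021, 0.077]]
round_plug 0.97 [284. 282.] 490 [ 0.438 -0.025  0.045] [[0.415, -0.048, 0.037], [0.46, 0.001, 0.067]]
parking_block 0.9 [281. 261.] 1814 [ 0.482 -0.012  0.037] [[0.399, -0.059, 0.006], [0.565, 0.036, 0.042]]
interlock 0.56 [371. 228.] 2492 [ 0.55  -0.214  0.037] [[0.494, -0.268, 0.029], [0.618, -0.164, 0.064]]
socket_mouth 0.89 [372. 229.] 2508 [ 0.55  -0.214  0.037] [[0.492, -0.268, 0.028], [0.617, -0.164, 0.064]]
driver_board 0.87 [194. 205.] 1360 [0.612 0.17  0.032] [[0.571, 0.125, 0.027], [0.652, 0.215, 0.053]]
motor 0.63 [177. 255.] 224 [0.506 0.209 0.027] [[0.494, 0.191, 0.015], [0.52, 0.227, 0.033]]
solder_spool 0.56 [424. 192.] 585 [ 0.632 -0.336  0.046] [[0.608, -0.362, 0.002], [0.657, -0.313, 0.051]]
flux_bottle 0.52 [297. 185.] 267 [ 0.642 -0.058  0.059] [[0.63, -0.075, 0.014], [0.663, -0.043, 0.081]]
```

View pics/top.png

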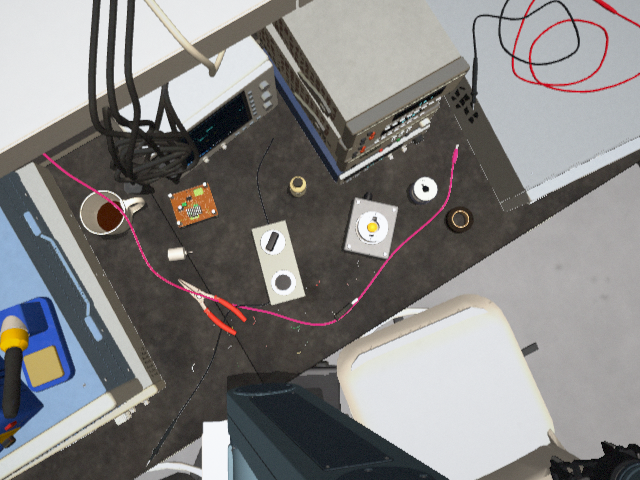

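The wing plug sits at about (273,240), with its bar tilted. The round plug is at (284,282) and the socket with its brass button at (372,227). A chair is near (430,380), so I'll check clearance along the path.

```bash
python3 - <<'E'
from h import *
f=grab_frame("top");p=cloud(f)
for a in np.linspace(0,1,12):
    c=np.array([.127,-.535])*(1-a)+a*np.array([.48,-.2])
    q=p[np.linalg.norm(p[:,:2]-c,axis=1)<.08]; print(np.round(c,2),len(q),np.round(np.percentile(q[:,2],99.5),3) if len(q) else '')
# tall things near the interlock / block
for x in np.arange(.4,.8,.05): print(round(x,2),[ (lambda q: round(float(np.percentile(q[:,2],99)),2) if len(q)>3 else None)(p[(abs(p[:,0]-x)<.025)&(abs(p[:,1]-y)<.025)]) for y in np.arange(-.4,.25,.05)])
# fine measures: socket face and wing top
s=p[(np.hypot(p[:,0]-.553,p[:,1]+.215)<.05)&(abs(p[:,2]-.060)<.006)]
print('face',len(s),s.mean(0),cv2.minEnclosingCircle(s[:,:2].astype(np.float32)))
w=p[(np.hypot(p[:,0]-.524,p[:,1])<.04)&(p[:,2]>.063)]
print('wing',len(w),w.mean(0),cv2.minAreaRect((w[:,:2]*1000).astype(np.float32)))
g=grab_frame("wrist");print(g["R"],-g["R"].T@g["t"],g["K"][0])
E
```

```text
[ 0.13 -0.54] 5641 0.448
[ 0.16 -0.5 ] 5436 0.448
[ 0.19 -0.47] 5137 0.449
[ 0.22 -0.44] 3260 -0.166
[ 0.26 -0.41] 3409 -0.167
[ 0.29 -0.38] 3533 -0.167
[ 0.32 -0.35] 2691 -0.169
[ 0.35 -0.32] 2469 0.006
[ 0.38 -0.29] 2620 0.007
[ 0.42 -0.26] 3561 0.035
[ 0.45 -0.23] 4095 0.06
[ 0.48 -0.2 ] 4161 0.064
0.4 [None, 0.01, 0.01, 0.01, 0.01, 0.01, 0.01, 0.05, 0.06, 0.01, 0.02, 0.04, 0.01]
0.45 [0.01, 0.01, 0.01, 0.01, 0.01, 0.01, 0.01, 0.07, 0.07, 0.01, 0.01, 0.01, 0.09]
0.5 [0.01, 0.01, 0.01, 0.06, 0.06, 0.04, 0.01, 0.04, 0.08, 0.04, 0.01, 0.01, 0.03]
0.55 [0.02, 0.01, 0.01, 0.07, 0.07, 0.04, 0.01, 0.04, 0.08, 0.04, 0.63, 0.65, 0.7]
0.6 [0.02, 0.05, 0.05, 0.06, 0.06, 0.03, 0.01, 0.01, 0.01, 0.57, 0.71, 0.71, 0.7]
0.65 [0.01, 0.05, 0.05, 0.01, 0.34, 0.37, 0.05, 0.08, 0.69, 0.72, 0.71, 0.71, 0.7]
0.7 [0.01, 0.01, 0.06, 0.37, 0.37, 0.37, 0.37, 0.69, 0.7, 0.73, 0.71, 0.71, 0.7]
0.75 [0.01, 0.37, 0.37, 0.37, 0.37, 0.37, 0.65, 0.66, 0.02, 0.5, 0.24, 0.25, 0.25]
face 549 [ 0.55100525 -0.21711665  0.06096048] ((0.5507897138595581, -0.2175823599100113), 0.03230981156229973)
wing 133 [ 0.52492108 -0.00204451  0.07427365] ((525.1376342773438, -1.680776596069336), (14.303269386291504, 39.73577880859375), 65.84589385986328)
[[ 2.31190374e-01 -9.72908522e-01 -1.39755653e-04]
 [-9.27515762e-01 -2.20447141e-01  3.01856870e-01]
 [-2.93709930e-01 -6.96567770e-02 -9.53353245e-01]] [ 0.20303005 -0.51698418  0.3739451 ] [380.54903514   0.         319.7773757 ]
```

Call:
send_rows([
  [[1,0.98,0.85,0,0,0,1],[1,0.98,0.85,0,0,0,1],[1,0.98,0.85,0,0,0,1],[1,0.98,0.85,0,0,0,1],[1,0.98,0.85,0,0,0,1]],
])

```text
time_s: 1.1
tool_pos: [0.2261, -0.4493, 0.2394]
eef_rot: [0.944, 0.33, 0.0, 0.0]
contact_force: [0.3, -0.1, -0.4]
grip_width: 0.995
gripper_force: 0.0
```

Call:
send_rows([
  [[1,0.98,0.85,0,0,0,1],[1,0.98,0.85,0,0,0,1],[1,0.98,0.85,0,0,0,1],[1,0.98,0.85,0,0,0,1],[1,0.98,0.85,0,0,0,1]],
])

```text
time_s: 1.6
tool_pos: [0.3242, -0.3643, 0.2395]
eef_rot: [0.85, 0.527, -0.0, 0.0]
contact_force: [0.2, -0.3, -0.3]
grip_width: 0.999
gripper_force: 0.0
```

Call:
send_rows([
  [[1,0.98,0.85,0,0,0,1],[1,0.98,0.85,0,0,0,1],[1,0.98,0.85,0,0,0,1],[1,0.98,0.85,0,0,0,1],[1,0.98,0.85,0,0,0,1]],
])

```text
time_s: 2.1
tool_pos: [0.4222, -0.2793, 0.2395]
eef_rot: [0.716, 0.698, -0.0, 0.0]
contact_force: [-0.5, -0.0, 0.9]
grip_width: 1.001
gripper_force: 0.0
```

Call:
send_rows([
  [[1,0.98,0.85,0,0,0,1],[1,0.98,0.85,0,0,0,1],[1,0.98,0.85,0,0,0,1],[1,0.8,0.7,0,0,0,1],[1,0,0,0,0,0,0]],
])

```text
time_s: 2.6
tool_pos: [0.4977, -0.2133, 0.2393]
eef_rot: [0.583, 0.812, 0.0, 0.0]
contact_force: [0.3, 0.5, 0.1]
grip_width: 1.001
gripper_force: 0.0
```

```bash
cat >> h.py <<'E'
def ortho(f,c,z,half=.05,ppm=6000):
    n=int(2*half*ppm); i,j=np.mgrid[0:n,0:n]   # row: +x up, col: -y right
    X=np.stack([c[0]+half-i/ppm,c[1]+half-j/ppm,np.full(i.shape,z)],-1)
    q=(X@f["R"].T+f["t"])@f["K"].T
    return cv2.remap(f["image"],(q[...,0]/q[...,2]).astype(np.float32),(q[...,1]/q[...,2]).astype(np.float32),cv2.INTER_LINEAR)
E
python3 - <<'E'
from h import *
import cell
print([k for k in dir(cell) if not k.startswith('_')], getattr(cell,'tip_reach',None))
g=grab_frame("wrist");np.savez("w1.npz",**g)
p=cloud(g)
s=p[(np.hypot(p[:,0]-.551,p[:,1]+.217)<.05)&(abs(p[:,2]-.060)<.004)]
print('face',len(s),s.mean(0),cv2.minEnclosingCircle(s[:,:2].astype(np.float32)))
b=p[(np.hypot(p[:,0]-.551,p[:,1]+.217)<.09)&(abs(p[:,2]-.034)<.004)]
print('box',cv2.minAreaRect((b[:,:2]*1000).astype(np.float32)))
o=ortho(g,(.551,-.217),.06)
cv2.imwrite("pics/sock.png",np.hstack([o,])[:,:,::-1])
E
```

```text
['PlanningError', 'finish_job', 'grab_frame', 'masks_of', 'read_state', 'tip_reach'] 0.008
face 3187 [ 0.55387174 -0.21743185  0.05991838] ((0.5543093085289001, -0.2184828519821167), 0.03228823468089104)
box ((560.9313354492188, -220.00698852539062), (99.90609741210938, 133.84799194335938), 76.24888610839844)
```

View pics/sock.png

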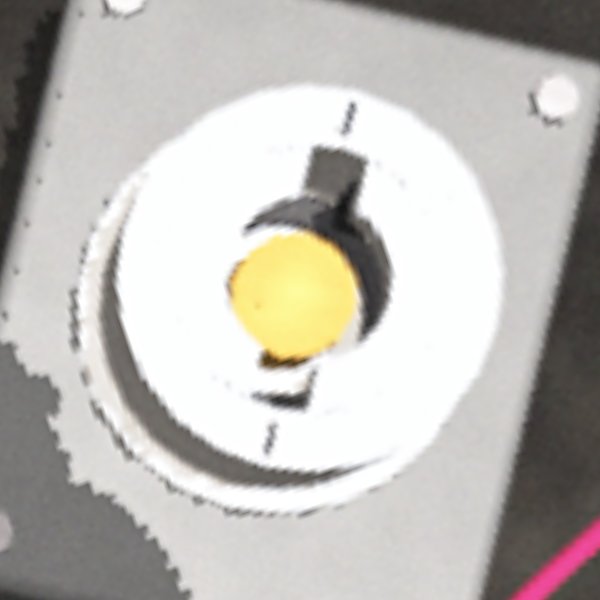

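Marks at (349,117) and (270,437) give a slot heading of −13.8°, which matches the box edge. By the wrist camera, the socket centre is about (0.554,−0.2185). Next I'll move over the wing plug.

Call:
send_rows([
  [[1,0.12,0.96,-0.1,0,0,0.86],[1,0.12,0.96,-0.1,0,0,0.86],[1,0.12,0.96,-0.1,0,0,0.86],[1,0.12,0.96,-0.1,0,0,0.86],[1,0.12,0.96,-0.1,0,0,0.86]],
])

```text
time_s: 3.15
tool_pos: [0.5076, -0.1193, 0.2293]
eef_rot: [0.423, 0.906, -0.0, 0.0]
contact_force: [1.1, 0.7, 0.5]
grip_width: 1.002
gripper_force: 0.0
```

Call:
send_rows([
  [[1,0.12,0.96,-0.1,0,0,0.86],[1,0.12,0.96,-0.1,0,0,0.86],[1,0.12,0.96,-0.2,0,0,0.86],[1,0.12,0.96,-0.2,0,0,0.86],[1,0.12,0.96,-0.2,0,0,0.86]],
])

```text
time_s: 3.65
tool_pos: [0.5199, -0.0234, 0.2133]
eef_rot: [0.247, 0.969, -0.0, 0.0]
contact_force: [0.4, 0.1, 0.1]
grip_width: 0.999
gripper_force: 0.0
```

Call:
send_rows([
  [[1,0.15,0.96,-0.3,0,0,0.86],[1,0,0,0,0,0,0]],
])

```text
time_s: 3.85
tool_pos: [0.5224, -0.0029, 0.2067]
eef_rot: [0.21, 0.978, 0.0, -0.001]
contact_force: [-1.2, -0.5, -0.1]
grip_width: 1.0
gripper_force: 0.0
```

```bash
python3 - <<'E'
from h import *
s=read_state();print(s["time_s"],s["tool_pos"],s["eef_rot"])
g=grab_frame("wrist")
p=cloud(g)
for lo,hi in((.066,.080),(.037,.045)):
    w=p[(np.hypot(p[:,0]-.524,p[:,1]+.001)<.035)&(p[:,2]>lo)&(p[:,2]<hi)]
    print(len(w),np.median(w,0),cv2.minAreaRect((w[:,:2]*1000).astype(np.float32)),cv2.minEnclosingCircle((w[:,:2]*1000).astype(np.float32)))
o=ortho(g,(.525,-.002),.073)
cv2.imwrite("pics/wing.png",o[:,:,::-1])
E
```

```text
3.85 [ 0.52243416 -0.0028765   0.20665536] [ 2.10046630e-01  9.77691016e-01  1.46765473e-04 -8.17926655e-04]
977 [ 0.52605908 -0.00238997  0.07282059] ((527.433837890625, -2.9929237365722656), (13.412384033203125, 40.00392532348633), 66.1383056640625) ((527.6226806640625, -2.683218479156494), 20.40465545654297)
2436 [0.52454733 0.00082844 0.04089507] ((522.9559326171875, -0.9421501159667969), (66.67498016357422, 66.7115249633789), 70.67190551757812) ((524.0711059570312, -0.820854127407074), 34.86041259765625)
```

View pics/wing.png

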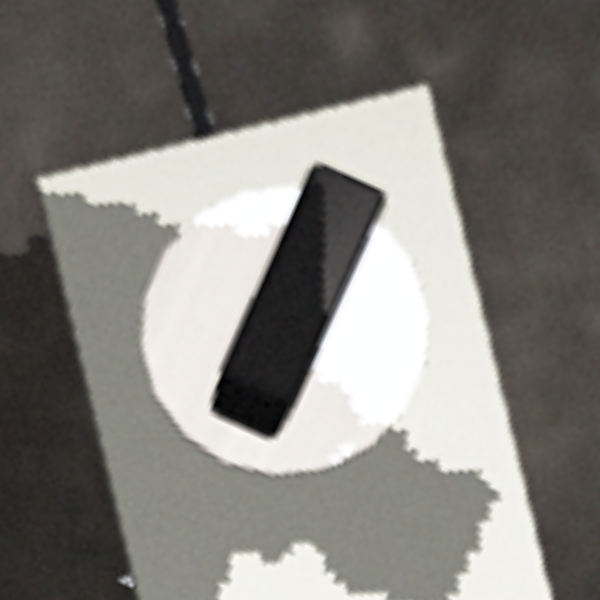

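Wing top measured at (0.526,−0.0025), heading 156°, height 0.073, and both cameras agree. Descending onto it.

Call:
send_rows([
  [[0,0.1,0.02,-1,0,0,0.02],[0,0.1,0.01,-1,0,0,0],[0,0,0,-1,0,0,0],[0,0,0,-1,0,0,0],[0,0,0,-1,0,0,0]],
])

```text
time_s: 4.4
tool_pos: [0.5273, -0.005, 0.107]
eef_rot: [0.212, 0.977, -0.0, 0.0]
contact_force: [0.0, 0.9, 0.3]
grip_width: 0.499
gripper_force: 0.0
```

Call:
send_rows([
  [[0,0,0,-1,0,0,0],[0,0,0,-1,0,0,0],[0,0,0,-0.5,0,0,0],[0,0,0,-0.29,0,0,0],[0,0,0,0,0,0,0]],
])

```text
time_s: 4.9
tool_pos: [0.5271, -0.0039, 0.0514]
eef_rot: [0.21, 0.978, -0.0, -0.0]
contact_force: [0.1, 0.9, 0.1]
grip_width: 0.502
gripper_force: 0.0
```

Call:
send_rows([
  [[-1,0,0,0,0,0,0],[-1,0,0,0,0,0,0],[-1,0,0,0,0,0,0],[-1,0,0,0,0,0,0],[-1,0,0,0,0,0,0]],
], squeeze=60)

```text
time_s: 5.4
tool_pos: [0.5281, -0.0034, 0.0526]
eef_rot: [0.21, 0.978, -0.0, 0.001]
contact_force: [-0.3, -0.8, 5.4]
grip_width: 0.154
gripper_force: 59.1
```

Call:
send_rows([
  [[-1,0,0,0.5,0,0,0],[-1,0,0,0.75,0,0,0],[-1,0,0,0.75,0,0,0],[-1,0,0,0.75,0,0,0],[-1,0,0,0.75,0,0,0]],
])

```text
time_s: 5.9
tool_pos: [0.5269, -0.003, 0.1224]
eef_rot: [0.21, 0.978, 0.0, -0.0]
contact_force: [-0.5, 0.2, -0.6]
grip_width: 0.154
gripper_force: 58.4
```

Call:
send_rows([
  [[-1,0.1,-0.9,0,0,0,0.3],[-1,0.1,-0.9,0,0,0,0.3],[-1,0.1,-0.9,0,0,0,0.3],[-1,0.1,-0.9,0,0,0,0.3],[-1,0.1,-0.9,0,0,0,0.3]],
])

```text
time_s: 6.4
tool_pos: [0.537, -0.0937, 0.1219]
eef_rot: [0.145, 0.989, 0.0, -0.0]
contact_force: [0.5, -0.9, -1.3]
grip_width: 0.156
gripper_force: 58.5
```

Call:
send_rows([
  [[-1,0.1,-0.9,0,0,0,0.2],[-1,0.1,-0.9,0,0,0,0.2],[-1,0.1,-0.7,0,0,0,0.18],[-1,0,0,0,0,0,0],[-1,0,0,0,0,0,0]],
])

```text
time_s: 6.9
tool_pos: [0.5429, -0.1429, 0.1216]
eef_rot: [0.121, 0.993, 0.0, -0.0]
contact_force: [0.0, 0.3, -1.5]
grip_width: 0.156
gripper_force: 58.5
```

```bash
python3 - <<'E'
from h import *
s=read_state();print(s["time_s"],s["tool_pos"],s["eef_rot"],s["contact_force"],s["grip_width"])
a=grab_frame("scene");cv2.imwrite("pics/sc.png",a["image"][:,:,::-1])
t=grab_frame("top");p=cloud(t);x,y=s["tool_pos"][:2]
g=grab_frame("wrist")
for f,n in((t,'top'),(g,'wrist')):
    p=cloud(f);q=p[np.hypot(p[:,0]-x,p[:,1]-y)<.04]
    h=np.histogram(q[:,2],np.arange(.03,.2,.005));print(n,[(round(float(b),3),int(c)) for c,b in zip(*h) if c])
    for m in masks_of(n,"wing_plug")[:1]:
        c=cloud(f,m["pixels"]);print(n,m["confidence"],m["uv"],len(c),np.median(c,0))
i=np.hstack([t["image"][170:290,320:440].repeat(4,0).repeat(4,1)]);cv2.imwrite("pics/t2.png",np.hstack([i[:,:,::-1][:480],cv2.resize(g["image"],(320,240))[:,:,::-1].copy().repeat(2,0)[:480]]))
E
```

```text
6.9 [ 0.54289904 -0.14286969  0.1215617 ] [ 1.20688911e-01  9.92690285e-01  2.87463758e-04 -3.19133970e-04] [ 0.03669018  0.34343414 -1.511674  ] 0.156039161009899
top [(0.03, 23), (0.035, 28), (0.1, 1), (0.105, 15), (0.11, 30), (0.115, 3), (0.165, 5), (0.17, 1), (0.175, 5), (0.18, 3)]
top 0.51 [327.8, 238.5] 68 [ 0.51985409 -0.12540389  0.11101633]
wrist [(0.03, 1526), (0.035, 155), (0.1, 1), (0.105, 2492), (0.11, 1982), (0.115, 258), (0.12, 500), (0.125, 606), (0.13, 659), (0.135, 772), (0.14, 4408), (0.145, 498), (0.15, 1031), (0.155, 1480), (0.16, 2360), (0.165, 5276), (0.17, 4022), (0.175, 2745), (0.18, 3674), (0.185, 3542), (0.19, 3530)]
wrist 0.65 [319.9, 298.1] 9537 [ 0.53120694 -0.14021363  0.11967918]
```

View pics/sc.png

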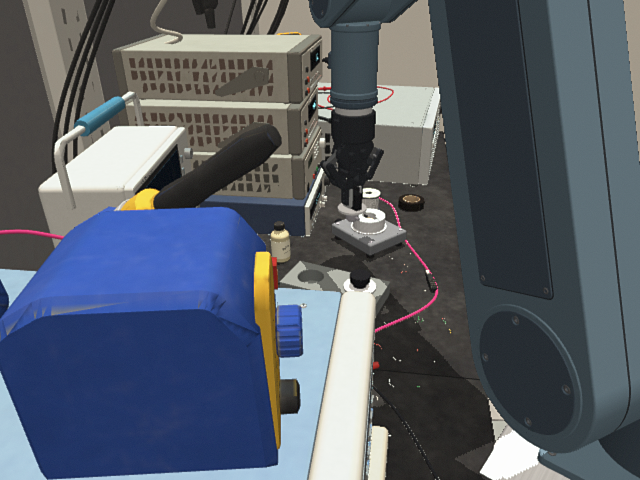

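View pics/t2.png

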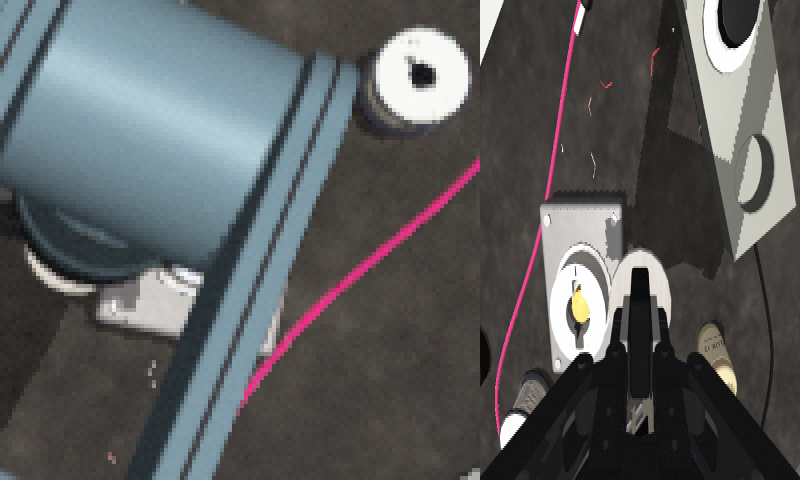

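The plug is held upright (wrist view, flange near (640,290) of the strip). The socket is clearly visible beside it, and the round plug is still in its hole. I'll measure plug to socket in this one view.

```bash
cat >> h.py <<'E'
from scipy.optimize import least_squares
def circ(q,r,c0,side=None):
    h=cv2.convexHull((q[:,:2]*1000).astype(np.float32))[:,0]/1000
    if side is not None: h=h[(h-c0)@side>0.005]
    s=least_squares(lambda c:np.hypot(*(h-c).T)-r,c0,loss="soft_l1",f_scale=.0007)
    return s.x,len(h),float(np.sqrt(np.mean(s.fun**2)))
def rel(f):
    s=read_state();tp=np.array(s["tool_pos"]);p=cloud(f);a=2*np.arctan2(s["eef_rot"][1],s["eef_rot"][0]);side=np.array([np.cos(a),np.sin(a)])
    zf=tp[2]-.0115
    q=p[(np.hypot(*(p[:,:2]-tp[:2]).T)<.033)&(abs(p[:,2]-zf)<.003)]
    print("phi",np.degrees(a),"tcp",tp,"flange z",np.median(q[:,2]),"flange",circ(q,.027,tp[:2],side))
    c=np.array([.5535,-.218]);q=p[(np.hypot(*(p[:,:2]-c).T)<.036)&(abs(p[:,2]-.06)<.003)]
    print("socket",circ(q,.032,c,None),np.median(q[:,2]))
E
python3 - <<'E'
from h import *
f=grab_frame("wrist");rel(f)
E
```

```text
phi 166.2395030083688 tcp [ 0.54317474 -0.14251272  0.12157955] flange z 0.10997689653962589 flange (array([ 0.54285101, -0.14220716]), 29, 0.00022611811362524155)
socket (array([ 0.55430738, -0.21851467]), 55, 0.00023328440043354626) 0.059961051702934934
```

Call:
send_rows([
  [[-1,0.115,-0.763,0,0,0,0],[-1,0.115,-0.763,0,0,0,0],[-1,0.115,-0.763,0,0,0,0],[-1,0.115,-0.763,0,0,0,0],[-1,0.115,-0.763,0,0,0,0]],
])

```text
time_s: 7.7
tool_pos: [0.5548, -0.2215, 0.1214]
eef_rot: [0.121, 0.993, -0.0, -0.0]
contact_force: [0.7, -0.6, -0.9]
grip_width: 0.153
gripper_force: 58.5
```

Call:
send_rows([
  [[-1,0,0,-0.4,0,0,0],[-1,0,0,-0.4,0,0,0],[-1,0,0,0,0,0,0],[-1,0,0,0,0,0,0]],
])

```text
time_s: 8.1
tool_pos: [0.5543, -0.2186, 0.1048]
eef_rot: [0.12, 0.993, 0.0, -0.001]
contact_force: [-0.5, -0.2, -0.7]
grip_width: 0.155
gripper_force: 58.6
```

```bash
python3 - <<'E'
from h import *
f=grab_frame("wrist");rel(f)
cv2.imwrite("pics/w3.png",f["image"][150:450,170:470,::-1].repeat(2,0).repeat(2,1))
for _ in range(3):
    grab_frame("wrist"); s=read_state();print(s["tool_pos"],s["contact_force"])
E
```

```text
phi 166.24102297369112 tcp [ 0.5546091  -0.21874212  0.10526402] flange z 0.09320478684936181 flange (array([ 0.55397187, -0.21837202]), 30, 0.00019717546656255517)
socket (array([ 0.55448171, -0.21865034]), 43, 0.00017626543086281198) 0.05999513180648898
[ 0.55482531 -0.2189248   0.10559267] [ 0.64257346 -0.57432795 -2.7103454 ]
[ 0.55494387 -0.21903647  0.10577678] [-0.34973225 -0.37203817 -0.36433181]
[ 0.55500359 -0.21915525  0.10589245] [ 0.37184916  1.04372326 -1.3446426 ]
```

View pics/w3.png

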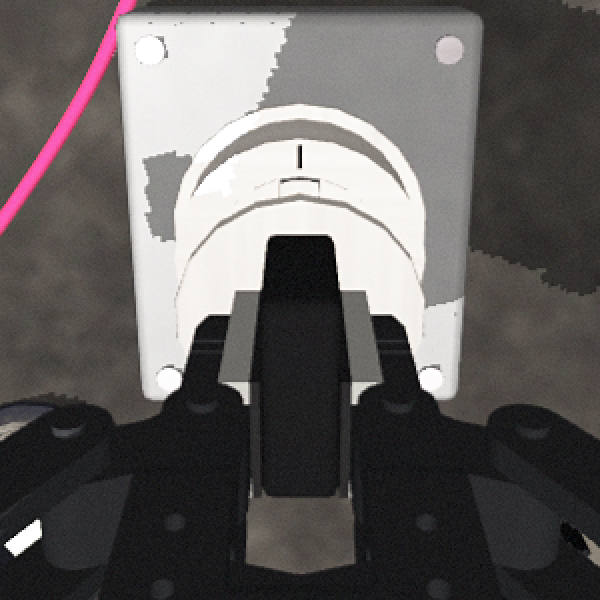

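The wing lines up with the socket mark (column 300), and plug and socket are within 0.6 mm. Lowering.

Call:
send_rows([
  [[-1,0,0,-0.25,0,0,0],[-1,0,0,-0.25,0,0,0],[-1,0,0,-0.2,0,0,0],[-1,0,0,0,0,0,0]],
])

```text
time_s: 8.7
tool_pos: [0.5545, -0.2194, 0.0907]
eef_rot: [0.12, 0.993, 0.0, -0.0]
contact_force: [-0.1, -0.2, -0.9]
grip_width: 0.151
gripper_force: 58.7
```

Call:
send_rows([
  [[-1,0,0,-0.2,0,0,0],[-1,0,0,-0.2,0,0,0],[-1,0,0,0,0,0,0]],
])

```text
time_s: 9.0
tool_pos: [0.5549, -0.2197, 0.0835]
eef_rot: [0.12, 0.993, -0.0, 0.0]
contact_force: [-1.2, 0.4, 4.8]
grip_width: 0.154
gripper_force: 59.2
```

Call:
send_rows([
  [[-1,0,0,-0.15,0,0,0],[-1,0,0,-0.15,0,0,0],[-1,0,0,0,0,0,0],[-1,0,0,0,0,0,0]],
])

```text
time_s: 9.4
tool_pos: [0.5549, -0.2197, 0.0779]
eef_rot: [0.12, 0.993, -0.0, 0.0]
contact_force: [-0.8, 1.0, 6.3]
grip_width: 0.152
gripper_force: 59.5
```

Call:
send_rows([
  [[-1,0,0,-0.06,0,0,0],[-1,0,0,0,0,0,0],[-1,0,0,0,0,0,0]],
])

```text
time_s: 9.7
tool_pos: [0.5549, -0.2197, 0.0768]
eef_rot: [0.12, 0.993, -0.0, 0.0]
contact_force: [-2.2, 1.0, 6.6]
grip_width: 0.151
gripper_force: 59.8
```

Call:
send_rows([
  [[-1,0,0,-0.05,0,0,0],[-1,0,0,0,0,0,0],[-1,0,0,0,0,0,0]],
])

```text
time_s: 10.0
tool_pos: [0.555, -0.2197, 0.0766]
eef_rot: [0.12, 0.993, -0.0, 0.001]
contact_force: [-3.2, 1.6, 11.3]
grip_width: 0.156
gripper_force: 60.4
```

Flush, since the force rises with no further travel. Now the clockwise turn.

Call:
send_rows([
  [[-1,-0.02,0.02,0,0,0,-0.6],[-1,-0.02,0.01,0,0,0,-1],[-1,0,0,0,0,0,-1],[-1,0,0,0,0,0,-1],[-1,0,0,0,0,0,0]],
])

```text
time_s: 10.5
tool_pos: [0.5551, -0.2195, 0.0766]
eef_rot: [0.275, 0.961, -0.0, 0.002]
contact_force: [-0.5, 1.2, 9.0]
grip_width: 0.152
gripper_force: 60.0
```

```bash
python3 -c "
from h import *
s=read_state();print(s['moment'],s['contact_force'],s['tool_pos'],s['qpos'])"
```

```text
[0.10590426 0.11190731 0.05724365] [-0.53986916  1.23576947  9.02160423] [ 0.55506145 -0.21948176  0.07662092] [-5.63357033e-01  4.89079261e-01  1.62179575e+00  1.80354522e-04
  1.02753617e+00 -1.57676176e+00]
```

Call:
send_rows([
  [[-1,0,0,0,0,0,-1],[-1,0,0,0,0,0,-1],[-1,0,0,0,0,0,-1],[-1,0,0,0,0,0,-1],[-1,0,0,0,0,0,-1]],
])

```text
time_s: 11.0
tool_pos: [0.555, -0.2197, 0.0766]
eef_rot: [0.477, 0.879, -0.0, 0.002]
contact_force: [-0.9, -0.0, 9.5]
grip_width: 0.148
gripper_force: 60.0
```

Call:
send_rows([
  [[-1,0,0,0,0,0,-1],[-1,0,0,0,0,0,-1],[-1,0,0,0,0,0,-1],[-1,0,0,0,0,0,-1],[-1,0,0,0,0,0,-1]],
])

```text
time_s: 11.5
tool_pos: [0.5546, -0.2198, 0.0766]
eef_rot: [0.656, 0.755, -0.0, 0.001]
contact_force: [-2.2, -0.5, 9.3]
grip_width: 0.16
gripper_force: 60.1
```

Call:
send_rows([
  [[-1,0,0,0,0,0,-1],[-1,0,0,0,0,0,-1],[-1,0,0,0,0,0,-0.8],[-1,0,0,0,0,0,0],[-1,0,0,0,0,0,0]],
])

```text
time_s: 12.0
tool_pos: [0.5543, -0.2198, 0.0766]
eef_rot: [0.742, 0.67, -0.0, 0.001]
contact_force: [-3.6, -1.0, 10.8]
grip_width: 0.152
gripper_force: 60.2
```

```bash
python3 -c "
from h import *
s=read_state();print(s['moment'],s['contact_force'],s['tool_pos'],s['qpos'])"
```

```text
[-0.02759516  0.46484758  0.02269534] [-3.63248866 -1.00373352 10.81551589] [ 0.55432117 -0.21981137  0.07660426] [-5.63890628e-01  4.88888587e-01  1.62217692e+00 -1.03829181e-03
  1.02840664e+00 -4.62205074e-01]
```

Call:
send_rows([
  [[-1,0,0,0,0,0,-0.8],[-1,0,0,0,0,0,-0.6],[-1,0,0,0,0,0,-0.3],[-1,0,0,0,0,0,0],[-1,0,0,0,0,0,0]],
], squeeze=80)

```text
time_s: 12.5
tool_pos: [0.5542, -0.2198, 0.0766]
eef_rot: [0.79, 0.614, -0.0, 0.001]
contact_force: [-4.1, 0.1, 10.8]
grip_width: 0.151
gripper_force: 78.4
```

```bash
python3 -c "
from h import *
s=read_state();e=s['eef_rot'];print(s['moment'],s['contact_force'],s['tool_pos'],np.degrees(2*np.arctan2(e[1],e[0])))"
```

```text
[-0.01661112  0.68726239  0.08914171] [-4.08835261  0.09450936 10.82043577] [ 0.5541768  -0.21976548  0.07663954] 75.71356111440076
```

Call:
send_rows([
  [[-1,0,0,-0.05,0,0,-0.4],[-1,0,0,0,0,0,-0.3],[-1,0,0,0,0,0,0],[-1,0,0,0,0,0,0]],
])

```text
time_s: 12.9
tool_pos: [0.5542, -0.2198, 0.0766]
eef_rot: [0.808, 0.59, -0.0, 0.001]
contact_force: [-5.8, 0.2, 18.0]
grip_width: 0.15
gripper_force: 79.5
```

```bash
python3 -c "
from h import *
s=read_state();e=s['eef_rot'];print(s['moment'],s['contact_force'],s['tool_pos'],np.degrees(2*np.arctan2(e[1],e[0])))"
```

```text
[0.23616904 1.04777502 0.54989039] [-5.79671394  0.16546282 17.98377587] [ 0.55415376 -0.21981567  0.07662834] 72.29157959894869
```

The moment jumped to 0.55 N m, so it is on the stop. A quick check before handing in.

```bash
python3 - <<'E'
from h import *
f=grab_frame("wrist");p=cloud(f);s=read_state();tp=s["tool_pos"]
q=p[(np.hypot(p[:,0]-tp[0],p[:,1]-tp[1])<.035)&(p[:,2]<.075)&(p[:,2]>.05)]
print("flange top z",np.histogram(q[:,2],np.arange(.05,.076,.002)), s["moment"],s["contact_force"],s["gripper_force"])
cv2.imwrite("pics/w4.png",f["image"][:,:,::-1])
E
```

```text
flange top z (array([ 134,  131,  130,  153, 1737, 1660,  382, 3761,  218,   62,   64,
        119]), array([0.05 , 0.052, 0.054, 0.056, 0.058, 0.06 , 0.062, 0.064, 0.066,
       0.068, 0.07 , 0.072, 0.074])) [0.15277188 1.05563109 0.52690865] [-5.43536568  0.10173812 17.64356537] 79.53921318054199
```

View pics/w4.png

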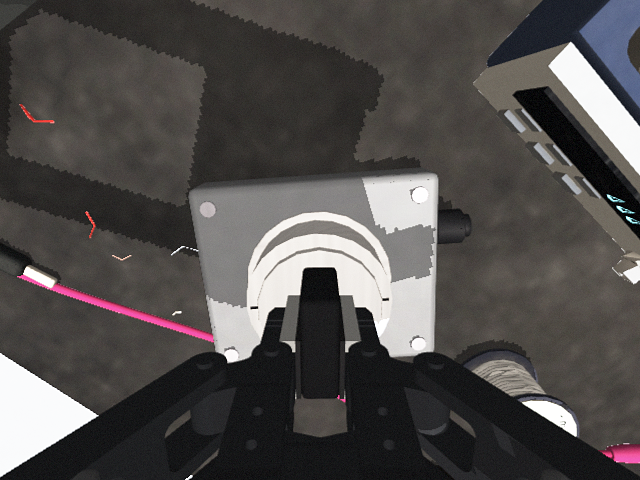

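The flange top reads z = 0.065, so the plug is flush. The wing (column 320) stands a quarter turn from the slot marks at (254,306) and (386,299). Handing in.

```bash
python3 -c "
from cell import *
print(finish_job())"
```

```text
the job is handed in; nothing more can be done
None
```

I handed the job in at about 13 s with the wing plug held in the interlock socket: flange flush (top at z = 0.065 m), turned clockwise until it hit the stop; the round plug was still in its hole when last seen mid-job, and I saw nothing else disturbed.

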